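# Jog the bowl cutter with its service key

### The arm

A 6-joint arm with a two-finger parallel gripper is mounted at the origin on the work surface. World frame = base frame: x ahead of the robot, y to its left, z up, the work surface at z = 0. Lengths are in m, angles in rad, forces in N, time in s.
With the tool pointing down it reaches from about 0.3 to 0.775 m from the base axis. Payload 14.6 kg.
Tool frame: the origin (TCP) lies at the very end of the fingers, on their centre line; the grasp point (between the pads) lies 19 mm behind it; z points along the fingers, y is the line along which they close (so a half turn about z gives the same grasp; the last joint's range is limited). The gripper opens to 94 mm and grips with 3 to 60 N. Pads are 16 mm wide; open, the fingers measure 119 mm over their backs; the gripper's body (75 mm by 177 mm) begins 78 mm behind the grasp point.
Start: joints at [-1.395, 0.3, 1.521, -0, 1.321, -0.067], TCP at [0.132, -0.534, 0.205] pointing down, gripper open.
Joint ranges: [-3.03, 3.03], [-0.79, 2.21], [0.23, 2.52], [-1.04, 4.18], [0, 3.07], [-2.55, 2.55]. Speed limits (rad/s): [2.22, 2.22, 2.57, 3.14, 3.14, 3.14].

### API

Orientations are given as [roll, pitch, yaw] about the fixed x, y, z axes, in that order (R = Rz(yaw) Ry(pitch) Rx(roll)).
In Python, from station import ctrl gives the robot as it stands.
- The arm moves only by the tool move_arm, never from a script. Its argument "increments" is a list of rows, each a list of 7 numbers: the opening, from 0 (shut) to 1 (fully open), then the shift along the tool's x, y, z in units of 50 mm (1.0 is 50 mm), then the turn, a rotation vector about the tool's x, y, z in rad. In form: [[claw, tx, ty, tz, rx, ry, rz], ...]. A call has 1 to 20 rows; each row shifts and turns the commanded pose from where the row before left it, along the tool's axes as they then stand; what a row does not reach is not made up. A row lasts 1/10 s, in which the tool goes at most 50 mm and 8.59 degrees, less where a joint would pass 70% of its speed; a pose out of reach is approached as far as the arm can. A call is refused whole if a number of a shift passes 1 or a number of a turn 0.15, either way. A call with a gripper value outside its range is refused whole. The fingers move at their own pace and stop on an object; "force" is the grip in N (left out, the last holds). Time passes only in rows, so rows that do not move let the fingers close. It gives the time, the measured TCP pose, the force, the opening and the grip force at its end, in the units of the state.
- ctrl.get_obs(): the state, without advancing time (a new reading comes with each control period).
- ctrl.camera(name): name is "scene" or "top" or "wrist"; returns a dict with "color" (480x640x3 uint8, blue, green, red), "K" (3x3 intrinsics, pixels), "pose" (4x4, takes a point from camera to world coordinates); the wrist camera has in their place "tool_from_camera" (4x4, takes a point from camera to tool coordinates, whose origin is the TCP and whose axes are the flange's). Camera axes: x right, y down, z forward; pixel columns grow to the right and rows downward; lengths in m; the calibration is good to about 2 mm. The wrist camera is an equidistant fisheye: a pixel r from the principal point sees the ray r / f radians off the axis. A picture is of the moment at which its call begins: read the wrist's pose just before it. There is no depth.
- ctrl.hand_in(): hands the job in; it is judged then, once.
Trained networks look in a picture, given as the dict that the camera call returned (one of the last four; its "shot" number tells which), for a name from the list of things; names that differ only in an ending like _2 or _b are one class to them, and where a whole thing is asked for, a point or a joint stands for the part that bears it (a point fixed in the world has none). Each returns a list of dicts, best first, with "conf" (0 to 1); they miss things now and then, are a little off and sometimes report something else, mostly with a low value. They report only what shows in the picture. A call takes as long as a camera call. They do not tell look-alikes from the thing itself.
- ctrl.cut_out(name, picture): "mask" (480x640 bool, what is visible of it) and "centre" ([row, column] in pixels, amid what is visible of it).
The state is a dict: "time_s": time; "qpos": joint angles; "joint_vel": joint speeds; "tau": joint torques, N m; "ee_pos": TCP position; "eef_rot": TCP orientation; "force": force on the tool from outside, world axes, zero at the start; "moment": the same for the moment, N m; "grip_width": finger opening in m; "grip_force": force on a finger pad.
Only numpy, scipy, OpenCV 4.12 (cv2) and the standard library are available. Lean on these libraries where they do the work, as an engineer would, in place of code of your own. Each camera call takes 0.05 s, during which the arm holds its last target. There are 200 camera calls.

### The job

Make the bench cutter jog: first swing the raised lid clamp all the way down onto the bowl's lid, then take the service key (the one with the flat black paddle head) out of the white tool block, ease it fully home into the key switch on top of the motor head, working it past the sticky pins, and turn it a quarter clockwise as far as it goes. The switch is spring-return, so finish while still gripping the key and holding it turned; leave the T-handled spanner and the jar where they are.

Things in the scene. Friction and masses are not known exactly. Their poses are not given: they have to be found in the camera images.
- cutter: Cream bench cutter, fixed and level. Origin on the bench right under the key switch; z up, x along the machine's depth away from its front, y towards the bowl. Motor head: x -110 to 130, y -90 to 125 mm, deck 190 mm above the bench. Steel bowl with frosted lid, 224 mm across, lid top at 195 mm, axis at x 15, y 240 mm; a 22 mm high feed spout on its far side.
- lock_face (a point): Centre of the flat top face of the key switch (round 42 mm bezel on the head's deck, face 12 mm above the deck, 202 mm above the bench); axes as cutter. One straight keyhole runs through this point, 20.5 mm long along x and 6.5 mm wide along y, mouth bevelled 2.5 mm all round. The fixed face is 5 mm thick; below it the slot goes on in the turning cylinder.
- slot_floor (a point): Centre of the keyhole's floor, 22 mm below lock_face; axes as cutter. Two pairs of gummed spring pins stick into the slot from its two ends (along x), 10 and 16.5 mm below the face: each pair resists the key with about 8 to 15 N straight down, less if it is rocked 1 mm to and fro along x. The key can turn only with its tip within 2 mm of the floor; turned, it is trapped.
- key_cylinder (a joint): Angle of the key cylinder, rad: 0 at rest with the slot along lock_face x, growing as the key is turned clockwise seen from above, up to its stop at 1.45 (83 degrees, the switch's quarter turn). A spring drives it back to 0 whenever it is let go: 0.05 N m at rest, 0.15 N m at the stop. The key has about 0.13 rad of play in it either way.
- key_bow (a point): Centre of the service key's flat black paddle head: 34 mm wide along x, 9 mm thick along y, 32 mm high along z. The key (60 g) stands upright, bit down, in a hole of the tool block. z points from tip to head. Under the head: a 9 mm neck, then a 26 mm round collar, underside 28 mm below this point. Key fully home: this point 29 mm above lock_face, collar 1 mm off the face.
- key_tip (a point): Middle of the lowest edge of the key's bit, 51 mm below key_bow, same axes. Flat steel bit 18 mm wide along x, 4 mm thick along y, 15 mm high, lower edges rounded, on a 6 mm stem, in one plane with the head; the key is the same turned half round.
- lid_clamp (a joint): Angle of the lid clamp lever, rad: 0 fully down, its rubber foot on the lid; raised at the start (0.6 to 1.15). It turns about clamp_hinge, stiff enough to stay where it is left (0.22 N m, a push of about 3 N at the ball).
- clamp_ball (a point): Centre of the 24 mm black ball grip at the end of the lid clamp lever, a cranked 10 mm steel rod. At joint value a it lies, from clamp_hinge in the axes of cutter, at x = 0, y = 0.095 cos a - 0.040 sin a, z = 0.095 sin a + 0.040 cos a (m). When down, it is 52 mm above the lid. The point's own axes turn with the lever.
- clamp_hinge (a point): Pivot of the lid clamp lever in a 32 mm wide steel clevis on the head's deck beside the bowl, 17 mm above the deck; it runs along x, axes as cutter. From lock_face it is 108 mm to +y and 5 mm up. Raising the lever swings the ball up and towards -y.
- tool_block: White plastic block 160 x 70 x 45 mm (x, y, z) fixed on the bench right of the cutter, origin at the centre of its underside. Two 22 mm round holes, 40 mm either side of the centre along x, 32 mm deep; the service key and the T spanner stand in them, either one in either hole, each resting with its collar on the block's top.
- t_spanner_bar (a point): Bystander: centre of the 60 mm crossbar, 10 mm thick, of the T-handled steel spanner that stands in the other hole of the tool block, 82 mm above the bench. Leave it there.
- jar_centre (a point): Bystander: centre of a sample jar, 58 mm across and 85 mm high, standing on the bench beyond the tool block.
There are look-alikes about, which are no part of the job. There is more than one size of the part that bears key_bow; the job needs the smaller.

How it is judged:
On the way, in this order (a step that is already met when the one before it is completed fails the run):
1. the lid clamp is swung fully down onto the lid (within 0.08 rad) (value of joint lid_clamp below 0.08 rad), for 0.2 s.
2. the service key is fully home in the key switch (tip at least 19.5 mm below the face) (z of key_tip in the frame of lock_face below -0.0195 m and horizontal distance between key_tip and lock_face below 0.004 m and value of joint lid_clamp below 0.08 rad), for 0.1 s.
3. the key is turned a quarter clockwise (over 1.3 rad of the 1.45 rad travel) (value of joint key_cylinder above 1.3 rad and z of key_tip in the frame of lock_face below -0.0185 m), for 0.2 s.
At the end, for the whole second after the job is handed in: Through the last second the lid clamp is down (within 0.08 rad), the service key stands in the key switch (tip at least 18.5 mm below its face and within 4 mm of its axis, upright within 0.15 rad) and is held by the fingers (over 2 N) with the cylinder turned more than 1.3 rad against its spring (all of step 3 and value of joint lid_clamp below 0.08 rad and horizontal distance between key_tip and lock_face below 0.004 m and angle between key_tip's own z axis and vertical below 0.15 rad and contact force between the fingers and service_key above 2 N); the arm keeps its last pose, push and grip.
It fails at once if the T spanner was pulled from its hole or knocked (moved over 20 mm) (distance of t_spanner_bar from where it was at the start of the episode above 0.02 m).
It fails at once if the jar was pushed (over 25 mm) (distance of jar_centre from where it was at the start of the episode above 0.025 m).
It also fails if it takes over 72 s, if anything falls off the work surface, if the arm or the gripper's body presses on something with over 40 N, if the wrist force passes 120 N, or if a joint passes its speed limit or range.

## Working session

There is one attempt and no reset: what is moved stays moved. The work goes in short steps, Python scripts to look and compute and a tool call to move; the robot and the scene stay as the last step left them, time stands still between calls to the robot, and variables do not carry over. Pictures are saved under pics/ and viewed, at most 10 in all, crops included, and the job is handed in when it is done.

Besides the shell and the picture viewer there is one more tool, called after "Request:" as name(argument=value, ...), one argument or row to a line, values as JSON. move_arm: Moves the arm, as the interface text tells. Its arguments: {"type":"object","properties":{"increments":{"type":"array","items":{"type":"array","items":{"type":"number"}}},"force":{"type":"number"}},"required":["increments"]}

```bash
mkdir -p pics
python3 - <<'E'
from station import ctrl
import cv2,numpy as np
o=ctrl.get_obs();print(o['ee_pos'],o['eef_rot'],o['time_s'])
for n in['scene','top']:
    p=ctrl.camera(n);cv2.imwrite(f'pics/{n}0.png',p['color']);print(n,p['K'].tolist(),np.round(p['pose'],4).tolist())
    for k in['key_bow','clamp_ball','tool_block','t_spanner_bar','jar_centre','cutter','clamp_hinge','lock_face']:
        try:
            print(k,[(round(d['conf'],2),np.round(d['centre']).tolist(),int(d['mask'].sum())) for d in ctrl.cut_out(k,p)])
        except Exception as e: print(k,e)
E
```

```text
[ 0.13216878 -0.53360249  0.20489149] [-3.14042578e+00 -7.21368382e-05  2.42809443e-01] 0.0
scene [[458.781947052581, 0.0, 317.6871533178146], [0.0, 458.781947052581, 241.5781588479966], [0.0, 0.0, 1.0]] [[0.6044, 0.6339, -0.4827, 0.9935], [0.7967, -0.4767, 0.3715, -0.4012], [0.0054, -0.609, -0.7931, 0.8775], [0.0, 0.0, 0.0, 1.0]]
key_bow [(0.83, [401.0, 211.0], 419), (0.67, [356.0, 175.0], 215)]
clamp_ball [(0.74, [165.0, 372.0], 447)]
tool_block [(0.88, [347.0, 179.0], 2717), (0.63, [350.0, 176.0], 193)]
t_spanner_bar [(0.69, [317.0, 164.0], 284)]
jar_centre [(0.81, [375.0, 252.0], 1156)]
cutter [(0.93, [219.0, 350.0], 25624)]
clamp_hinge [(0.91, [220.0, 353.0], 25526), (0.42, [164.0, 372.0], 516)]
lock_face [(0.6, [222.0, 353.0], 25964)]
top [[513.0012581201556, 0.0, 316.4380204935702], [0.0, 513.0012581201556, 252.9480654134091], [0.0, 0.0, 1.0]] [[0.0285, -0.9827, 0.183, 0.3965], [-0.9996, -0.0291, -0.0005, -0.0521], [0.0058, -0.1829, -0.9831, 1.0464], [0.0, 0.0, 0.0, 1.0]]
key_bow [(0.77, [212.0, 483.0], 458), (0.55, [270.0, 491.0], 226)]
clamp_ball [(0.72, [261.0, 227.0], 556)]
tool_block [(0.68, [298.0, 479.0], 3003), (0.67, [276.0, 490.0], 215)]
t_spanner_bar [(0.8, [314.0, 483.0], 269)]
jar_centre [(0.56, [215.0, 439.0], 878)]
cutter [(0.91, [269.0, 256.0], 33435)]
clamp_hinge [(0.8, [270.0, 257.0], 33024)]
lock_face [(0.78, [269.0, 254.0], 32929), (0.17, [266.0, 229.0], 485)]
```

View pics/scene0.png

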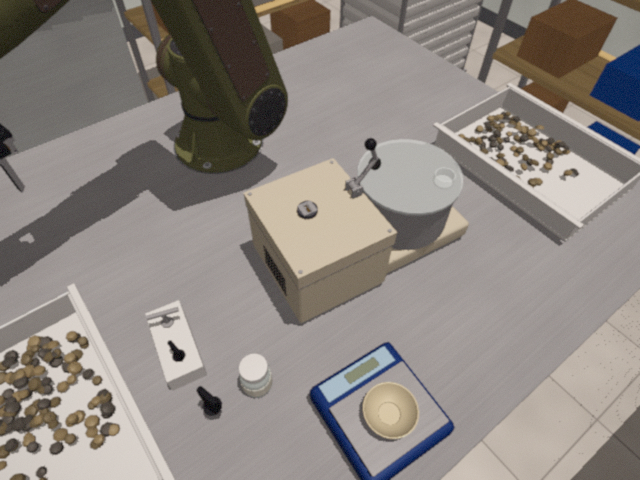

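View pics/top0.png

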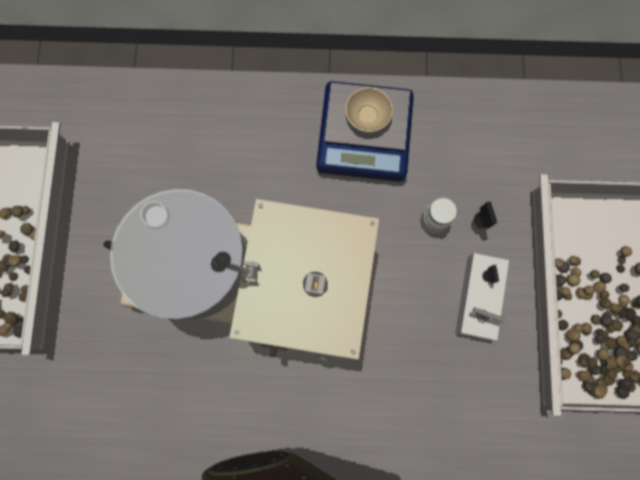

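The key switch shows at top (row 283, col 315) / scene (209,307) and the clamp ball at top (261,222) / scene (145,371). Candidates for the key:
- a paddle key in the block's hole, top (270,491) / scene (352,175), which is small
- a paddle key loose on the bench, top (214,487) / scene (401,210), which is the bigger look-alike
- the T spanner, top (314,486)

I choose the one in the block.

```bash
cat > h.py <<'E'
from station import ctrl
import cv2,numpy as np
from scipy.optimize import least_squares
from scipy.spatial.transform import Rotation as R
def ray(cam,rc):
    K,P=cam['K'],cam['pose'];d=P[:3,:3]@np.linalg.solve(K,[rc[1],rc[0],1.]);return P[:3,3],d
def atz(cam,rc,z):
    o,d=ray(cam,rc);return o+d*(z-o[2])/d[2]
def tri(rs):
    A=[];b=[]
    for o,d in rs:
        d=d/np.linalg.norm(d);M=np.eye(3)-np.outer(d,d);A.append(M);b.append(M@o)
    return np.linalg.lstsq(np.vstack(A),np.hstack(b),rcond=None)[0]
def wray(cam,T,rc):
    K=cam['K'];C=T@cam['tool_from_camera'];u=np.array([rc[1]-K[0,2],rc[0]-K[1,2]]);r=np.hypot(*u);th=r/K[0,0]
    d=np.array([*(u/max(r,1e-9)*np.sin(th)),np.cos(th)]);return C[:3,3],C[:3,:3]@d
def tool():
    o=ctrl.get_obs();T=np.eye(4);T[:3,:3]=R.from_euler('xyz',o['eef_rot']).as_matrix();T[:3,3]=o['ee_pos'];return T
def wz(cam,T,rc,z):
    o,d=wray(cam,T,rc);return o+d*(z-o[2])/d[2]
E
python3 - <<'E'
from h import *
t=ctrl.camera('top');s=ctrl.camera('scene')
mt=[(202,258),(220,378),(356,357),(340,233)]
loc=[(130,125),(130,-90),(-110,-90),(-110,125)]
W=np.array([atz(t,m,.19)[:2] for m in mt]);print(W.round(3))
L=np.array(loc)/1e3
f=lambda p:((np.array([[np.cos(p[2]),-np.sin(p[2])],[np.sin(p[2]),np.cos(p[2])]])@L.T).T+p[:2]-W).ravel()
r=least_squares(f,[.4,-.05,0]);print('cutter',r.x.round(4),(r.fun*1e3).round(1))
print('lock top',atz(t,(283,315),.202),'scene',atz(s,(209,307),.202))
print('ball',tri([ray(t,(261,222)),ray(s,(145,371))]))
print('key z.085',atz(t,(268,491),.08),atz(s,(350,174),.08))
print('bar',atz(t,(314,486),.082),atz(s,(318,163),.082))
print('jar',atz(t,(207,442),.085))
bt=[(254,481),(258,508),(340,496),(334,460)]
print('block',[atz(t,b,.045)[:2].round(3) for b in bt])
for n,c,b in(('t',t,(230,320,440,540)),('s',s,(290,430,120,270))):
    pass
a=cv2.resize(t['color'][190:350,420:540],None,fx=3.5,fy=3.5,interpolation=2)
b=cv2.resize(t['color'][240:320,200:340],None,fx=2.6,fy=2.6,interpolation=2)
im=np.zeros((560,800,3),np.uint8);im[:,:420]=a;im[:208,430:430+364]=b
cv2.imwrite('pics/c1.png',im)
E
```

```text
[[ 0.643  0.051]
 [ 0.617 -0.157]
 [ 0.386 -0.124]
 [ 0.406  0.08 ]]
cutter [ 0.5009 -0.0534 -0.1231] [ 2.7  3.7  2.2 -2.  -5.7 -5.4  0.8  3.7]
lock top [ 0.50303274 -0.05163098  0.202     ] scene [ 0.50553164 -0.05284716  0.202     ]
ball [0.51972511 0.08702077 0.30147919]
key z.085 [ 0.55706079 -0.38666959  0.08      ] [ 0.54988276 -0.39330321  0.08      ]
bar [ 0.46910191 -0.37363958  0.082     ] [ 0.47799346 -0.3803929   0.082     ]
jar [ 0.67340423 -0.29370972  0.085     ]
block [array([ 0.59, -0.38]), array([ 0.584, -0.433]), array([ 0.422, -0.404]), array([ 0.432, -0.334])]
```

View pics/c1.png

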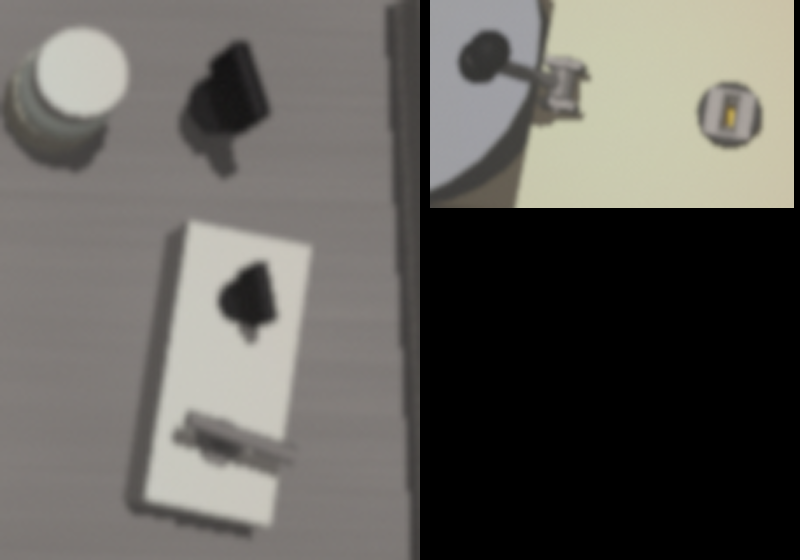

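The crop confirms that the key in the block's +x hole is the small paddle head, at crop (265,295). The keyhole at crop (730,117) shows a brass slot along x. The clamp is raised about 0.85 rad. I plan to pinch the ball along cutter x and follow its arc, starting with a rise and a turn.

Request:
move_arm(
  increments=[
    [1, 0, 0, -0.5, 0, 0, -0.15],
    [1, 0, 0, -0.5, 0, 0, -0.15],
    [1, 0, 0, -0.5, 0, 0, -0.15],
    [1, 0, 0, -0.5, 0, 0, -0.15],
    [1, 0, 0, -0.5, 0, 0, -0.15],
    [1, 0, 0, -0.5, 0, 0, -0.15],
    [1, 0, 0, -0.5, 0, 0, -0.15],
    [1, 0, 0, 0, 0, 0, -0.15],
  ],
)

```text
time_s: 1.8
ee_pos: [0.1323, -0.5343, 0.3839]
eef_rot: [3.14, 0.005, 1.449]
force: [-0.2, -0.4, -0.3]
grip_width: 0.094
grip_force: 0.0
```

Request:
move_arm(
  increments=[
    [1, 0.66, 0.3, 0, 0, 0, 0],
    [1, 0.66, 0.3, 0, 0, 0, 0],
    [1, 0.66, 0.3, 0, 0, 0, 0],
    [1, 0.66, 0.3, 0, 0, 0, 0],
    [1, 0.66, 0.3, 0, 0, 0, 0],
    [1, 0.66, 0.3, 0, 0, 0, 0],
    [1, 0.66, 0.3, 0, 0, 0, 0],
    [1, 0.66, 0.3, 0, 0, 0, 0],
    [1, 0.66, 0.3, 0, 0, 0, 0],
    [1, 0.66, 0.3, 0, 0, 0, 0],
    [1, 0.66, 0.3, 0, 0, 0, 0],
    [1, 0.66, 0.3, 0, 0, 0, 0],
    [1, 0.66, 0.3, 0, 0, 0, 0],
    [1, 0.66, 0.3, 0, 0, 0, 0],
    [1, 0.66, 0.3, 0, 0, 0, 0],
    [1, 0.66, 0.3, 0, 0, 0, 0],
    [1, 0.66, 0.3, 0, 0, 0, 0],
    [1, 0.66, 0.3, 0, 0, 0, 0],
    [1, 0, 0, 0, 0, 0, 0],
    [1, 0, 0, 0, 0, 0, 0],
  ],
)

```text
time_s: 3.8
ee_pos: [0.4759, 0.0211, 0.3802]
eef_rot: [-3.141, 0.0, 1.444]
force: [0.2, -1.1, 0.4]
grip_width: 0.094
grip_force: 0.0
```

Run:
```python
from h import *
o=ctrl.get_obs();print(o['time_s'],o['ee_pos'],o['eef_rot'],o['qpos'])
T=tool();w=ctrl.camera('wrist');cv2.imwrite('pics/w1.png',w['color']);print(w['K'].tolist(),w['tool_from_camera'].round(4).tolist())
for d in ctrl.cut_out('clamp_ball',w):print(d['conf'],d['centre'],d['mask'].sum(),wz(w,T,d['centre'],.3015))
```

```text
3.8 [0.47586208 0.02114497 0.3801742 ] [-3.14096036e+00  1.80922936e-04  1.44421778e+00] [-3.24383879e-02  6.08069580e-02  1.40506353e+00 -1.21361596e-04
  1.67636866e+00  9.41274710e-02]
[[371.64829954431775, 0.0, 312.12093500705447], [0.0, 371.64829954431775, 242.90632399784664], [0.0, 0.0, 1.0]] [[0.0014, -0.9696, -0.2445, 0.0703], [1.0, 0.0014, 0.0001, 0.0002], [0.0002, -0.2445, 0.9696, -0.1792], [0.0, 0.0, 0.0, 1.0]]
0.91 [152.3, 355.0] 2010 [0.51412053 0.0866238  0.3015    ]
```

View pics/w1.png

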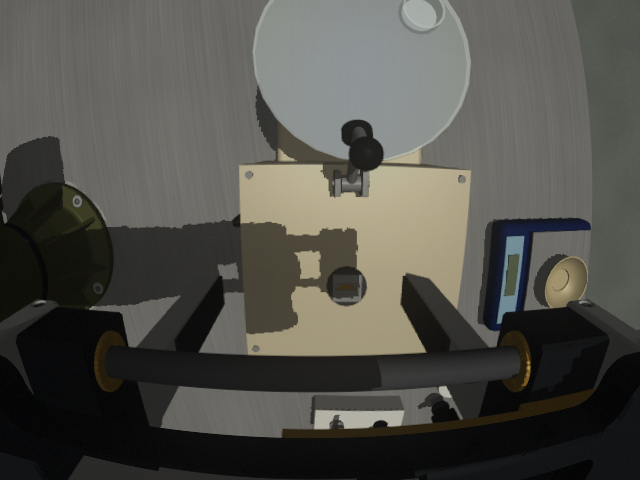

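The ball is at pixel (153,366), with the rubber foot behind it at (130,357). The key switch is at (286,347), and the deck corners are at (163,238), (171,470) and (355,247).

Run:
```python
from h import *
T=tool();w=ctrl.camera('wrist');t=ctrl.camera('top');s=ctrl.camera('scene')
b=tri([wray(w,T,(153,366)),ray(t,(261,222)),ray(s,(145,371))]);print('ball',b)
l=wz(w,T,(286,347),.202);print('lock',l)
c=[wz(w,T,p,.19) for p in((163,238),(171,470),(355,247))];print(np.round(c,4))
a,d,e=c;print('yaw',np.arctan2(*(d-a)[[1,0]]),np.arctan2(*(a-e)[[1,0]])-np.pi/2,np.linalg.norm(d-a),np.linalg.norm(a-e))
yaw=-.12;Y=np.array([-np.sin(yaw),np.cos(yaw),0]);h=l+.108*Y+[0,0,.005];print('hinge',h,'rel',(b-h)@Y,(b-h)[2],'off x',(b-h)@[np.cos(yaw),np.sin(yaw),0])
g=b-[0,0,.019];print('to grasp, tool units',(T[:3,:3].T@(g-T[:3,3])/.05).round(2))
```

```text
ball [0.52060123 0.08560295 0.30312864]
lock [ 0.50314525 -0.04958567  0.202     ]
[[ 0.4098  0.0886  0.19  ]
 [ 0.6476  0.0537  0.19  ]
 [ 0.3808 -0.1263  0.19  ]]
yaw -0.14557418528220323 -0.13408080945577372 0.24035495242716778 0.2168146583714295
hinge [0.51607417 0.05763767 0.207     ] rel 0.028306119803005077 0.09612864459026188 off x 0.00114672047181945
to grasp, tool units [1.41 0.73 1.93]
```

Request:
move_arm(
  increments=[
    [1, 0.47, 0.24, 0, 0, 0, 0.013],
    [1, 0.47, 0.24, 0, 0, 0, 0],
    [1, 0.47, 0.25, 0, 0, 0, 0],
    [1, 0, 0, 0.48, 0, 0, 0],
    [1, 0, 0, 0.48, 0, 0, 0],
    [1, 0, 0, 0.48, 0, 0, 0],
    [1, 0, 0, 0.48, 0, 0, 0],
    [1, 0, 0, 0, 0, 0, 0],
    [0.2, 0, 0, 0, 0, 0, 0],
    [0.2, 0, 0, 0, 0, 0, 0],
    [0.1, 0, 0, 0, 0, 0, 0],
    [0.1, 0, 0, 0, 0, 0, 0],
    [0.1, 0, 0, 0, 0, 0, 0],
    [0.1, 0, 0, 0, 0, 0, 0],
    [0.1, 0, 0, 0, 0, 0, 0],
    [0.1, 0, 0, 0, 0, 0, 0],
  ],
  force=12,
)

```text
time_s: 5.65
ee_pos: [0.5216, 0.0857, 0.2844]
eef_rot: [-3.142, -0.0, 1.43]
force: [-0.1, -0.6, 0.3]
grip_width: 0.0331
grip_force: 0.0
```

Request:
move_arm(
  increments=[
    [0, 0, 0, 0, 0, 0, 0],
    [0, 0, 0, 0, 0, 0, 0],
    [0, 0, 0, 0, 0, 0, 0],
    [0, 0.176, 0, 0.058, 0, 0, 0],
    [0, 0.188, 0, 0.084, 0, 0, 0],
    [0, 0.178, 0, 0.1, 0, 0, 0],
    [0, 0.168, 0, 0.12, 0, 0, 0],
    [0, 0.154, 0, 0.136, 0, 0, 0],
    [0, 0.142, 0, 0.152, 0, 0, 0],
    [0, 0.124, 0, 0.164, 0, 0, 0],
    [0, 0.108, 0, 0.176, 0, 0, 0],
    [0, 0.09, 0, 0.186, 0, 0, 0],
    [0, 0, 0, 0, 0, 0, 0],
  ],
  force=12,
)

```text
time_s: 6.95
ee_pos: [0.5298, 0.1523, 0.2242]
eef_rot: [-3.138, 0.0, 1.431]
force: [-7.6, 2.4, -2.0]
grip_width: 0.0231
grip_force: 12.0
```

Request:
move_arm(
  increments=[
    [0, 0, 0, 0.06, 0, 0, 0],
    [0, 0, 0, 0.06, 0, 0, 0],
    [0, 0, 0, 0, 0, 0, 0],
    [0, 0, 0, 0, 0, 0, 0],
  ],
  force=12,
)

```text
time_s: 7.35
ee_pos: [0.53, 0.1522, 0.2203]
eef_rot: [-3.14, -0.001, 1.43]
force: [-11.5, 4.6, 8.8]
grip_width: 0.0231
grip_force: 12.0
```

Run:
```python
from h import *
o=ctrl.get_obs();print(o['ee_pos'],o['force'],o['moment'],o['grip_width'],o['grip_force'])
t=ctrl.camera('top');s=ctrl.camera('scene');w=ctrl.camera('wrist')
im=np.zeros((600,800,3),np.uint8);im[:480,:400]=cv2.resize(w['color'][100:340,230:430],None,fx=2,fy=2);im[:400,400:]=cv2.resize(s['color'][110:210,330:430],(400,400))
cv2.imwrite('pics/c2.png',im)
```

```text
[0.52997044 0.15223028 0.22033636] [-11.51771831   4.55531418   8.76648921] [ 0.65813458  1.91691891 -0.0701449 ] 0.023129107893184633 12.000648379325867
```

View pics/c2.png

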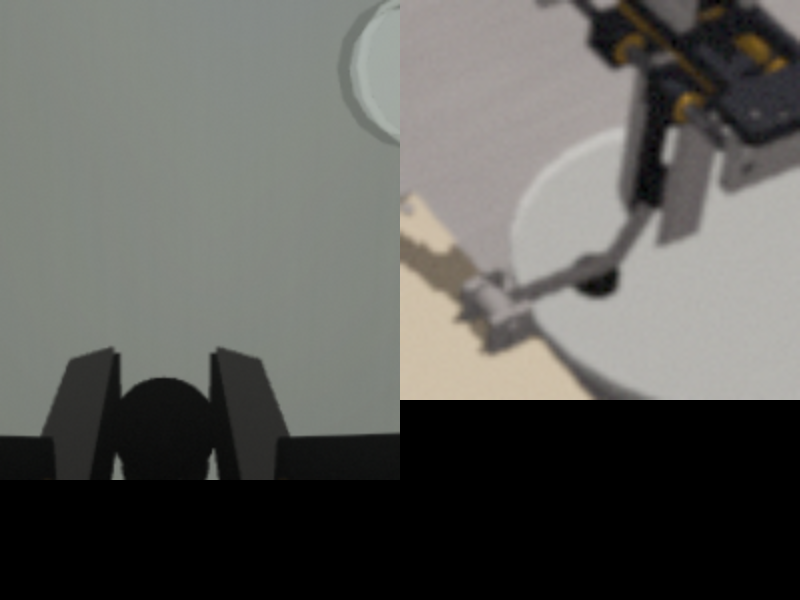

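The foot rests on the lid (z force +8.8 N). I'll release, rise, turn and swing over to the tool block.

Request:
move_arm(
  increments=[
    [1, 0, 0, 0, 0, 0, 0],
    [1, 0, 0, 0, 0, 0, 0],
    [1, 0, 0, 0, 0, 0, 0],
    [1, 0, 0, -0.2, 0, 0, 0],
    [1, 0, 0, -0.5, 0, 0, 0],
    [1, 0, 0, -0.6, 0, 0, 0],
    [1, 0, 0, -0.6, 0, 0, -0.14],
    [1, 0, 0, -0.6, 0, 0, -0.14],
    [1, 0, 0, -0.5, 0, 0, -0.14],
    [1, 0, 0, 0, 0, 0, -0.14],
    [1, 0, 0, 0, 0, 0, -0.14],
    [1, 0, 0, 0, 0, 0, -0.14],
    [1, 0, 0, 0, 0, 0, -0.14],
    [1, 0, 0, 0, 0, 0, -0.14],
    [1, 0, 0, 0, 0, 0, -0.14],
    [1, 0, 0, 0, 0, 0, -0.14],
    [1, 0, 0, 0, 0, 0, -0.14],
    [1, 0, 0, 0, 0, 0, -0.14],
  ],
)

```text
time_s: 9.3
ee_pos: [0.5309, 0.1513, 0.3704]
eef_rot: [3.142, 0.001, 3.115]
force: [-0.4, 0.4, -0.3]
grip_width: 0.0936
grip_force: 0.0
```

Request:
move_arm(
  increments=[
    [1, 0, -0.77, 0, 0, 0, 0],
    [1, 0, -0.77, 0, 0, 0, 0],
    [1, 0, -0.77, 0, 0, 0, 0],
    [1, 0, -0.77, 0, 0, 0, 0],
    [1, 0, -0.77, 0, 0, 0, 0],
    [1, 0, -0.77, 0, 0, 0, 0],
    [1, 0, -0.77, 0, 0, 0, 0],
    [1, 0, -0.77, 0, 0, 0, 0],
    [1, 0, -0.77, 0, 0, 0, 0],
    [1, 0, -0.77, 0, 0, 0, 0],
    [1, 0, -0.77, 0, 0, 0, 0],
    [1, -0.2, -0.77, 0.4, 0, 0, 0],
    [1, -0.2, -0.77, 0.4, 0, 0, 0],
    [1, 0, -0.77, 0.4, 0, 0, 0],
    [1, 0, 0, 0.3, 0, 0, 0],
    [1, 0, 0, 0, 0, 0, 0],
    [1, 0, 0, 0, 0, 0, 0],
  ],
)

```text
time_s: 11.0
ee_pos: [0.5339, -0.3876, 0.2959]
eef_rot: [-3.141, 0.001, 3.11]
force: [0.7, -0.3, 0.0]
grip_width: 0.094
grip_force: 0.0
```

Run:
```python
from h import *
o=ctrl.get_obs();print(o['time_s'],o['ee_pos'],o['eef_rot'],o['qpos'][5])
T=tool();w=ctrl.camera('wrist');cv2.imwrite('pics/w2.png',w['color'])
for n in('key_bow','t_spanner_bar','tool_block'):
  for d in ctrl.cut_out(n,w):
    print(n,d['conf'],d['centre'],d['mask'].sum(),wz(w,T,d['centre'],.08).round(4))
    if n=='key_bow':
        r,c=np.nonzero(d['mask']);print(cv2.minAreaRect(np.c_[c,r].astype(np.float32)))
```

```text
11.0 [ 0.5339384  -0.38764059  0.29587213] [-3.14115410e+00  7.21130314e-04  3.11005888e+00] -2.2227590481949826
key_bow 0.69 [314.8, 319.5] 816 [ 0.6498 -0.383   0.08  ]
((316.1465148925781, 319.07977294921875), (25.841222763061523, 49.32685470581055), 10.12467098236084)
key_bow 0.55 [222.8, 309.6] 473 [ 0.5405 -0.391   0.08  ]
((309.5, 228.5), (33.0, 21.0), 90.0)
t_spanner_bar 0.9 [155.2, 320.8] 735 [ 0.4681 -0.377   0.08  ]
tool_block 0.66 [191.1, 314.3] 6774 [ 0.5062 -0.3849  0.08  ]
tool_block 0.55 [203.1, 570.2] 31472 [ 0.5204 -0.0576  0.08  ]
```

View pics/w2.png

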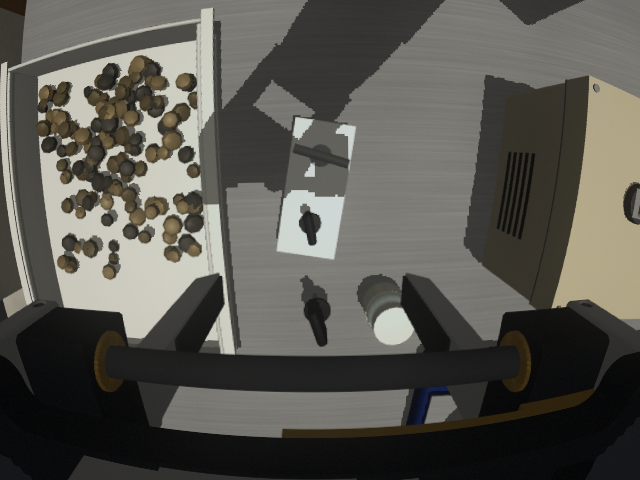

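The wrist view shows the key's collar at (222,310) with its paddle reaching to (243,314), the T bar at (155,321), the jar lid at (325,392) and the larger loose key at (315,318). Next I'll fit a paddle and collar model to get an exact position and yaw.

```bash
cat >> h.py <<'E'
def wproj(cam,T,P):
    C=np.linalg.inv(T@cam['tool_from_camera']);p=(C[:3,:3]@P.T).T+C[:3,3];K=cam['K']
    n=np.hypot(p[:,0],p[:,1]);r=K[0,0]*np.arctan2(n,p[:,2])/np.maximum(n,1e-9)
    return np.c_[p[:,0]*r+K[0,2],p[:,1]*r+K[1,2]]
def pproj(cam,P):
    C=np.linalg.inv(cam['pose']);p=((C[:3,:3]@P.T).T+C[:3,3])@cam['K'].T;return p[:,:2]/p[:,2:]
E
cat > fit.py <<'E'
from h import *
from scipy.optimize import minimize
T=tool();w=ctrl.camera('wrist');t=ctrl.camera('top')
box=np.array([[a,b,c] for a in(-17,17) for b in(-4.5,4.5) for c in(-16,16)])/1e3
th=np.linspace(0,6.28,24);col=np.vstack([np.c_[13*np.cos(th),13*np.sin(th),0*th+z] for z in(-28,-24)])/1e3
nk=np.vstack([np.c_[4.5*np.cos(th),4.5*np.sin(th),0*th+z] for z in(-28,-16)])/1e3
U=8
def ren(prj,p,roi):
    Rm=R.from_euler('z',p[2]).as_matrix();m=np.zeros(((roi[1]-roi[0])*U,(roi[3]-roi[2])*U),np.uint8)
    for b in(box,col,nk):
        q=(prj(b@Rm.T+[p[0],p[1],.073])+.5-[roi[2],roi[0]])*U
        cv2.fillConvexPoly(m,cv2.convexHull(q.astype(np.int32)),255)
    return cv2.resize(m,None,fx=1/U,fy=1/U,interpolation=cv2.INTER_AREA)/255.
def fit(cam,prj,x0):
    c=prj(np.array([[x0[0],x0[1],.073]]))[0];roi=[int(c[1])-28,int(c[1])+28,int(c[0])-24,int(c[0])+24]
    g=cv2.cvtColor(cam['color'],6)[roi[0]:roi[1],roi[2]:roi[3]].astype(float)
    D=np.clip((75-g)/40,0,1)
    best=None
    for y in(-.3,-.1,.1,.3,.5):
        r=minimize(lambda p:((ren(prj,p*[.01,.01,.3],roi)-D)**2).sum(),np.array([x0[0]*100,x0[1]*100,y/.3]),method='Nelder-Mead',options=dict(initial_simplex=np.array([x0[0]*100,x0[1]*100,y/.3])+np.array([[0,0,0],[.5,0,0],[0,.5,0],[0,0,.7]])))
        if best is None or r.fun<best.fun:best=r
    p=best.x*[.01,.01,.3];print(p.round(4),best.fun,D.sum())
    ov=cv2.merge([np.uint8(g),np.uint8(g),np.uint8(np.clip(g+90*ren(prj,p,roi),0,255))])
    return p,np.hstack([cv2.resize(cv2.merge([np.uint8(g)]*3),None,fx=8,fy=8,interpolation=2),cv2.resize(ov,None,fx=8,fy=8,interpolation=2)])
E
python3 - <<'E'
from fit import *
a,i=fit(w,lambda P:wproj(w,T,P),(.553,-.39));cv2.imwrite('pics/f1.png',i)
b,j=fit(t,lambda P:pproj(t,P),(.553,-.39))
print((T[:3,:3].T@(np.array([a[0],a[1],.061])-T[:3,3])/.05).round(2))
E
```

```text
[ 0.5466 -0.391   0.1001] 98.17750720876585 343.8
[ 0.549  -0.3949 -0.4959] 92.38981881968473 180.6
[-0.24 -0.06  4.71]
```

View pics/f1.png

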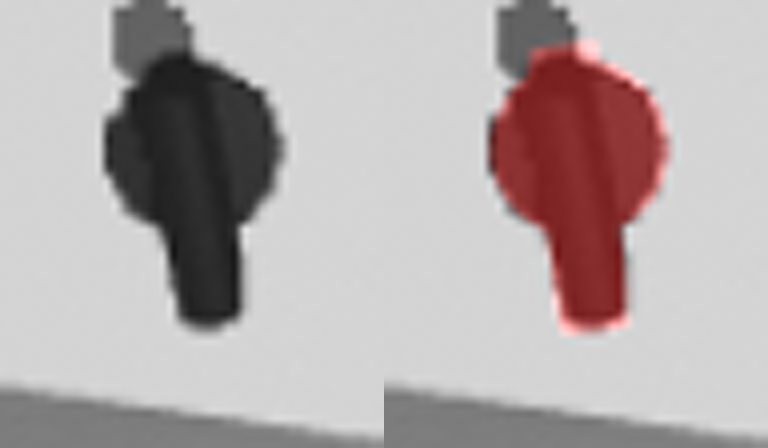

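The overlay fits: key at (0.547, -0.391), yaw about 0.13. Descending with a half-open gripper, then closing.

Request:
move_arm(
  increments=[
    [0.6, -0.12, -0.03, 0.3, 0, 0, -0.08],
    [0.6, -0.12, -0.03, 0.5, 0, 0, -0.08],
    [0.6, 0, 0, 0.7, 0, 0, 0],
    [0.6, 0, 0, 0.7, 0, 0, 0],
    [0.6, 0, 0, 0.7, 0, 0, 0],
    [0.6, 0, 0, 0.5, 0, 0, 0],
    [0.6, 0, 0, 0.4, 0, 0, 0],
    [0.6, 0, 0, 0, 0, 0, 0],
  ],
)

```text
time_s: 12.1
ee_pos: [0.5449, -0.3899, 0.102]
eef_rot: [3.138, -0.003, -3.013]
force: [0.7, 0.1, 0.7]
grip_width: 0.0564
grip_force: 0.0
```

Run:
```python
from h import *
T=tool();print(ctrl.get_obs()['ee_pos'],ctrl.get_obs()['eef_rot'],ctrl.get_obs()['qpos'][5])
w=ctrl.camera('wrist')
cv2.imwrite('pics/w3.png',cv2.resize(w['color'][160:480,200:440],None,fx=1.8,fy=1.8))
```

```text
[ 0.54493373 -0.38994124  0.10201754] [ 3.13840898e+00 -3.07913494e-03 -3.01316311e+00] -2.3749646757394243
```

View pics/w3.png

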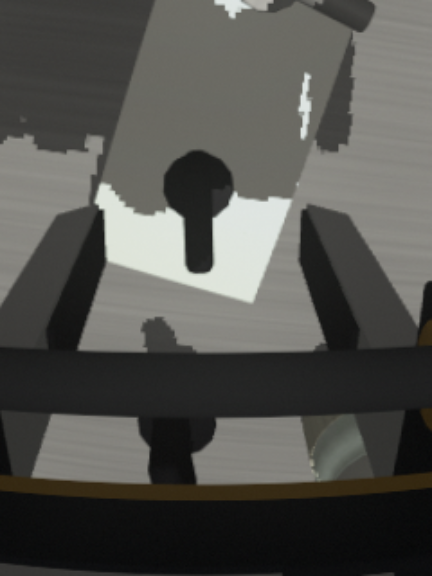

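The paddle stands vertical in the view (crop (200,240)), midway between the fingers, so the yaw is right. Descending the rest and closing.

Request:
move_arm(
  increments=[
    [0.6, 0.02, 0, 0.4, 0, 0, 0],
    [0.6, 0, 0, 0.35, 0, 0, 0],
    [0.6, 0, 0, 0.15, 0, 0, 0],
    [0.4, 0, 0, 0, 0, 0, 0],
    [0.2, 0, 0, 0, 0, 0, 0],
    [0, 0, 0, 0, 0, 0, 0],
    [0, 0, 0, 0, 0, 0, 0],
    [0, 0, 0, 0, 0, 0, 0],
    [0, 0, 0, 0, 0, 0, 0],
    [0, 0, 0, 0, 0, 0, 0],
    [0, 0, 0, 0, 0, 0, 0],
  ],
  force=40,
)

```text
time_s: 13.25
ee_pos: [0.5449, -0.391, 0.0598]
eef_rot: [-3.141, 0.0, -3.013]
force: [-0.4, -0.0, 1.5]
grip_width: 0.0085
grip_force: 40.0
```

Request:
move_arm(
  increments=[
    [0, 0, 0, -0.2, 0, 0, 0],
    [0, 0, 0, -0.4, 0, 0, 0],
    [0, 0, 0, -0.6, 0, 0, 0],
    [0, 0, 0, -0.6, 0, 0, 0],
    [0, 0, 0, -0.6, 0, 0, 0],
    [0, 0, 0, -0.6, 0, 0, 0],
    [0, 0, 0, -0.6, 0, 0, 0],
    [0, 0, 0, -0.6, 0, 0, 0.13],
    [0, 0, 0, -0.6, 0, 0, 0.14],
    [0, 0.18, 0.66, 0, 0, 0, 0],
    [0, 0.18, 0.66, 0, 0, 0, 0],
    [0, 0.18, 0.66, 0, 0, 0, 0],
    [0, 0.18, 0.66, 0, 0, 0, 0],
    [0, 0.18, 0.66, 0, 0, 0, 0],
    [0, 0.18, 0.66, 0, 0, 0, 0],
    [0, 0.18, 0.66, 0, 0, 0, 0],
    [0, 0.18, 0.66, 0, 0, 0, 0],
    [0, 0.18, 0.66, 0, 0, 0, 0],
    [0, 0, 0, 0, 0, 0, 0],
    [0, 0, 0, 0, 0, 0, 0],
  ],
  force=50,
)

```text
time_s: 15.25
ee_pos: [0.5066, -0.0851, 0.3004]
eef_rot: [-3.141, 0.001, 3.001]
force: [-0.2, 0.7, -1.0]
grip_width: 0.0088
grip_force: 50.0
```

Run:
```python
from h import *
o=ctrl.get_obs();print(o['time_s'],o['ee_pos'],o['eef_rot'],o['qpos'][5],o['grip_width'])
T=tool();w=ctrl.camera('wrist');s=ctrl.camera('scene')
l=np.array([[.503,-.051,.202]]);pl=wproj(w,T,l)[0];print('lock pred',pl, 'tip pred',wproj(w,T,(T@np.array([[-.0017,0,.038,1]]).T).T[:,:3]))
im=np.zeros((600,800,3),np.uint8)
im[:600,:480]=cv2.resize(w['color'][220:420,232:392],None,fx=3,fy=3,interpolation=2)
im[:320,480:]=cv2.resize(s['color'][150:250,260:360],(320,320),interpolation=2)
cv2.imwrite('pics/w4.png',im);cv2.imwrite('pics/w4raw.png',w['color'])
```

```text
15.25 [ 0.50655282 -0.08514884  0.30040054] [-3.14134232e+00  9.61783958e-04  3.00110025e+00] -1.668063327848876 0.008824663927971379
lock pred [355.89817923 233.10158672] tip pred [[312.56646238 270.44110952]]
```

View pics/w4.png

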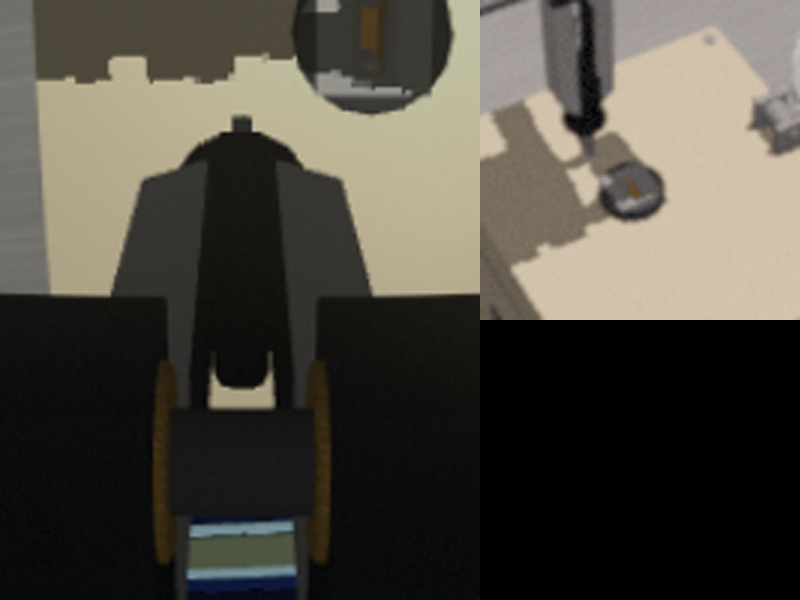

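The key hangs straight between the fingers. The bit's near corner is at raw (row 259, col 312.4) and the bezel centre near (231,356). Refining both.

Run:
```python
from h import *
T=tool();w=ctrl.camera('wrist');g=w['color']
# bit corner projections for candidate key x offset
for xo in(-.004,-.002,0,.002):
    P=np.array([[xo+.009,0,z,1] for z in(.034,.036,.038)]+[[xo+.007,0,.038,1]]);print(xo,wproj(w,T,(T@P.T).T[:,:3]).round(1)[:,1])
# bezel fit: compare model ring centre with image via circle projection vs dark mask
gr=cv2.cvtColor(g,6);hsv=cv2.cvtColor(g,40)
print(gr[225:262:3,356],hsv[225:262:3,356,1]);print(gr[231,322:392:3],hsv[231,322:392:3,1])
m=((hsv[...,1]<45)&(gr>0)).astype(np.uint8);m[:195]=0;m[265:]=0;m[:,:322]=0;m[:,392:]=0
n,lab,st,ce=cv2.connectedComponentsWithStats(m);k=1+np.argmax(st[1:,4]);print(st[k],ce[k])
cv2.imwrite('pics/m.png',m*255)
th=np.linspace(0,6.28,60)
def pr(c,z):return wproj(w,T,np.c_[c[0]+.021*np.cos(th),c[1]+.021*np.sin(th),0*th+z])
for z in(.202,.19):
    q=pr((.503,-.051),z);print(z,q.min(0),q.max(0))
```

```text
-0.004 [261.9 261.  260.  263.1]
-0.002 [258.7 257.8 256.9 260. ]
0 [255.5 254.6 253.7 256.9]
0.002 [252.3 251.4 250.5 253.7]
[ 62  62  63  61  52  55  54  55  69  84  58 161 183] [156 152 158 156  29  27  62  27  18   9  13  49  48]
[ 73  72  73  29  34  32  55  57  55  55  53  63  61  47  53  57  59  60
  57  37  39 188 188 188] [ 62  63  60  51  30  31  23  22  22  23  24 158 148  91  28  31  26  29
  22  34  37  40  39  40]
[ 322  195   70   63 2717] [362.83842473 230.19690835]
0.202 [329.92203006 205.88738474] [384.04697681 259.18195236]
0.19 [329.22657961 203.6511504 ] [381.27055207 254.95542787]
```

Request:
move_arm(
  increments=[
    [0, 0.08, 0.22, 0, 0, 0, 0],
    [0, 0.08, 0.22, 0, 0, 0, 0],
    [0, 0.08, 0.22, 0, 0, 0, 0],
    [0, 0, 0, 0.3, 0, 0, 0],
    [0, 0, 0, 0.3, 0, 0, 0],
    [0, 0, 0, 0.3, 0, 0, 0],
    [0, 0, 0, 0.15, 0, 0, 0],
    [0, 0, 0, 0, 0, 0, 0],
    [0, 0, 0, 0, 0, 0, 0],
  ],
  force=50,
)

```text
time_s: 16.3
ee_pos: [0.4996, -0.0509, 0.2478]
eef_rot: [3.142, 0.001, 3.0]
force: [0.3, -0.3, 0.3]
grip_width: 0.0084
grip_force: 50.0
```

Run:
```python
from h import *
T=tool();print(T[:3,3]);w=ctrl.camera('wrist');l=np.array([.5018,-.051,.202]);print((T[:3,:3].T@(l-T[:3,3])*1e3).round(1))
g=w['color'];im=cv2.resize(g[225:325,262:362],None,fx=6,fy=6,interpolation=2)
c=wproj(w,T,l[None])[0];tip=wproj(w,T,(T@np.array([[-.0023+.009,0,.037,1]]).T).T[:,:3])[0];print(c,tip)
cv2.imwrite('pics/w5.png',im)
```

```text
[ 0.49955167 -0.05088727  0.24780788]
[-2.2  0.2 45.8]
[312.87698078 267.33117779] [312.59142883 257.8094504 ]
```

View pics/w5.png

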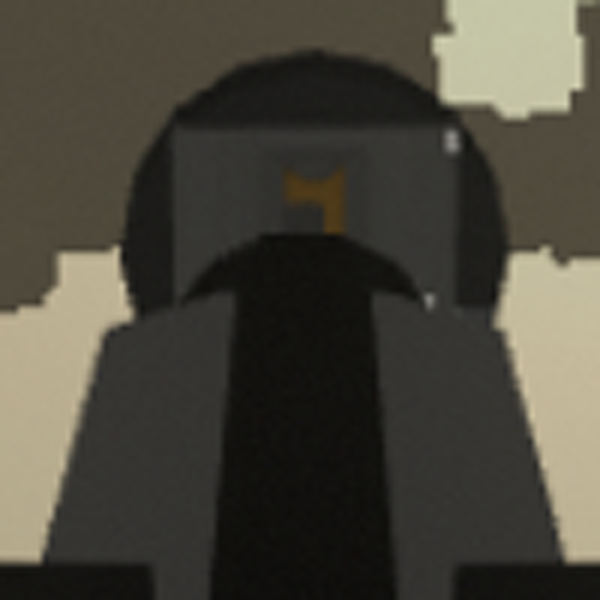

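The bit (crop x 283–325) sits about 1.1 mm left of the slot (285–345), and the x fit is fine. I'll correct y by +1.1 mm and ease in.

Request:
move_arm(
  increments=[
    [0, 0.008, 0.022, 0, 0, 0, 0],
    [0, 0, 0, 0.05, 0, 0, 0],
    [0, 0, 0, 0.05, 0, 0, 0],
    [0, 0, 0, 0.05, 0, 0, 0],
    [0, 0, 0, 0.05, 0, 0, 0],
    [0, 0, 0, 0.05, 0, 0, 0],
    [0, 0, 0, 0.05, 0, 0, 0],
    [0, 0, 0, 0, 0, 0, 0],
    [0, 0, 0, 0, 0, 0, 0],
  ],
  force=55,
)

```text
time_s: 17.25
ee_pos: [0.4992, -0.05, 0.2323]
eef_rot: [-3.142, 0.0, 3.0]
force: [1.1, -0.4, 0.6]
grip_width: 0.0088
grip_force: 55.0
```

Request:
move_arm(
  increments=[
    [0, 0.016, 0, 0.03, 0, 0, 0],
    [0, -0.032, 0, 0.03, 0, 0, 0],
    [0, 0.032, 0, 0.03, 0, 0, 0],
    [0, -0.032, 0, 0.03, 0, 0, 0],
    [0, 0.032, 0, 0.03, 0, 0, 0],
    [0, -0.032, 0, 0.03, 0, 0, 0],
    [0, 0.032, 0, 0.03, 0, 0, 0],
    [0, -0.032, 0, 0.03, 0, 0, 0],
    [0, 0.032, 0, 0, 0, 0, 0],
    [0, -0.032, 0, 0, 0, 0, 0],
    [0, 0.016, 0, 0, 0, 0, 0],
  ],
  force=60,
)

```text
time_s: 18.35
ee_pos: [0.4993, -0.0499, 0.2198]
eef_rot: [3.141, 0.0, 3.0]
force: [7.0, -0.3, -2.6]
grip_width: 0.0086
grip_force: 60.0
```

Request:
move_arm(
  increments=[
    [0, 0.016, 0, 0.02, 0, 0, 0],
    [0, -0.032, 0, 0.02, 0, 0, 0],
    [0, 0.032, 0, 0.02, 0, 0, 0],
    [0, -0.032, 0, 0.02, 0, 0, 0],
    [0, 0.016, 0, 0, 0, 0, 0],
    [0, 0, 0, 0, 0, 0, 0],
  ],
  force=60,
)

```text
time_s: 18.95
ee_pos: [0.4996, -0.05, 0.2173]
eef_rot: [3.141, 0.002, 3.0]
force: [0.6, 0.3, 10.9]
grip_width: 0.0086
grip_force: 60.0
```

Request:
move_arm(
  increments=[
    [0, 0.016, 0, 0.02, 0, 0, 0],
    [0, -0.032, 0, 0.02, 0, 0, 0],
    [0, 0.032, 0, 0.02, 0, 0, 0],
    [0, -0.032, 0, 0, 0, 0, 0],
    [0, 0.016, 0, 0, 0, 0, 0],
    [0, 0, 0, 0, 0, 0, 0],
  ],
  force=60,
)

```text
time_s: 19.55
ee_pos: [0.4999, -0.0501, 0.2168]
eef_rot: [-3.141, 0.005, 3.0]
force: [-7.2, 1.7, 33.8]
grip_width: 0.0089
grip_force: 60.0
```

The key hit the floor (33.8 N, TCP within 1 mm of expected), so it is home. I'll ease off the push and start turning about the key axis, with the TCP offset by about 2.3 mm.

Request:
move_arm(
  increments=[
    [0, 0, 0, -0.03, 0, 0, 0],
    [0, 0, 0, 0, 0, 0, 0],
    [0, 0, 0.0066, 0, 0, 0, 0.14],
    [0, 0, 0.0066, 0, 0, 0, 0.14],
    [0, 0, 0.0066, 0, 0, 0, 0.14],
    [0, 0, 0.0066, 0, 0, 0, 0.14],
    [0, 0, 0, 0, 0, 0, 0],
  ],
  force=60,
)

```text
time_s: 20.25
ee_pos: [0.5004, -0.0487, 0.2171]
eef_rot: [3.139, 0.003, 2.435]
force: [-1.7, 2.3, 22.0]
grip_width: 0.0088
grip_force: 60.0
```

Request:
move_arm(
  increments=[
    [0, 0, 0.0066, 0, 0, 0, 0.14],
    [0, 0, 0.0066, 0, 0, 0, 0.14],
    [0, 0, 0.0066, 0, 0, 0, 0.14],
    [0, 0, 0.0066, 0, 0, 0, 0.14],
    [0, 0, 0.0066, 0, 0, 0, 0.14],
    [0, 0, 0.0066, 0, 0, 0, 0.14],
    [0, 0, 0, 0, 0, 0, 0],
    [0, 0, 0, 0, 0, 0, 0],
  ],
  force=60,
)

```text
time_s: 21.05
ee_pos: [0.5023, -0.0476, 0.2171]
eef_rot: [3.137, 0.0, 1.6]
force: [1.4, 3.2, 20.4]
grip_width: 0.0086
grip_force: 60.0
```

Run:
```python
from h import *
o=ctrl.get_obs();print(o['ee_pos'],o['eef_rot'],o['force'],o['moment'],o['qpos'][5],o['grip_width'])
```

```text
[ 0.50227237 -0.04761387  0.21710284] [3.13680604e+00 3.07922817e-04 1.59982642e+00] [ 1.37514179  3.24253492 20.42953812] [ 0.51129615 -0.20695645  0.11109627] -0.19665608486246422 0.00860625493142391
```

Request:
move_arm(
  increments=[
    [0, 0, 0.005, 0, 0, 0, 0.1],
    [0, 0, 0.004, 0, 0, 0, 0.08],
    [0, 0, 0.002, 0, 0, 0, 0.05],
    [0, 0, 0, 0, 0, 0, 0],
    [0, 0, 0, 0, 0, 0, 0],
  ],
  force=60,
)

```text
time_s: 21.55
ee_pos: [0.5029, -0.0476, 0.2171]
eef_rot: [3.137, -0.001, 1.37]
force: [2.4, 2.1, 21.3]
grip_width: 0.0088
grip_force: 60.0
```

Run:
```python
from h import *
o=ctrl.get_obs();print(o['ee_pos'],o['eef_rot'],o['force'],o['moment'],o['qpos'][5],o['grip_width'])
```

```text
[ 0.50289062 -0.04763258  0.21711912] [ 3.13668325e+00 -7.96216457e-04  1.37010794e+00] [ 2.36026579  2.14899542 21.28876542] [ 0.50065296 -0.35152544  0.1415014 ] 0.0332336383144932 0.008819362293439253
```

Request:
move_arm(
  increments=[
    [0, 0, 0.003, 0, 0, 0, 0.06],
    [0, 0, 0.003, 0, 0, 0, 0.06],
    [0, 0, 0, 0, 0, 0, 0],
    [0, 0, 0, 0, 0, 0, 0],
  ],
  force=60,
)

```text
time_s: 21.95
ee_pos: [0.5031, -0.0478, 0.2171]
eef_rot: [3.137, -0.001, 1.251]
force: [-0.4, 3.0, 21.0]
grip_width: 0.0087
grip_force: 60.5
```

Run:
```python
from h import *
o=ctrl.get_obs();print(o['ee_pos'],o['eef_rot'],o['force'],o['moment'],o['grip_width'])
s=ctrl.camera('scene');d=ctrl.cut_out('clamp_ball',s);print([(x['conf'],x['centre']) for x in d],pproj(s,np.array([[.530,.150,.247]])))
```

```text
[ 0.50309078 -0.04776753  0.21713276] [ 3.13694151e+00 -9.55742809e-04  1.25084875e+00] [-0.35075798  2.99429715 21.03597101] [ 0.30952632 -0.10156741  0.70806586] 0.008728954333243052
[(0.97, [179.9, 381.2])] [[394.5968964  156.31662771]]
```

Request:
move_arm(
  increments=[
    [0, 0, 0, 0, 0, 0, -0.03],
    [0, 0, 0, 0, 0, 0, 0],
    [0, 0, 0, 0, 0, 0, 0],
  ],
  force=60,
)

```text
time_s: 22.35
ee_pos: [0.5031, -0.0478, 0.2171]
eef_rot: [3.137, -0.001, 1.281]
force: [0.0, 2.0, 20.2]
grip_width: 0.0086
grip_force: 60.2
```

Run:
```python
from h import *
o=ctrl.get_obs();print(o['eef_rot'],o['force'],o['moment'],o['time_s'])
for n in('scene','top'):
    s=ctrl.camera(n);g=cv2.cvtColor(s['color'],6)
    print(n,'ball down pred',pproj(s,np.array([[.530,.150,.247]])).round())
    for x in ctrl.cut_out('clamp_ball',s):
        r,c=np.nonzero(x['mask']);print(x['conf'],x['centre'],len(r),r.min(),r.max(),c.min(),c.max())
    c,r=pproj(s,np.array([[.530,.150,.247]]))[0].astype(int);print(g[r-16:r+17:4,c-16:c+17:4])
```

```text
[ 3.13706104e+00 -8.66537962e-04  1.28081972e+00] [ 0.03107333  1.95653572 20.15313471] [ 0.35605596 -0.10001127  0.63453756] 22.35
scene ball down pred [[395. 156.]]
0.56 [177.1, 380.1] 439 151 188 348 400
0.17 [347.8, 176.5] 2942 301 389 146 205
[[162 162 166 185 191 194 196 194 194]
 [190 196 191 180 179 184 180 181 180]
 [178 177 179 180 182 181 179 180 181]
 [182 180 177 145  34  80 181 182 181]
 [180 179 182  54  25  32 181 178 180]
 [179 181 183  91  21 100 181 181 181]
 [180 179 159  94 180 180 182 179 181]
 [178 179 118 147 181 180 180 182 181]
 [174 133 113 183 179 179 180 182 179]]
top ball down pred [[188. 259.]]
0.76 [260.5, 213.0] 707 251 276 180 252
[[183 183 183 184 184 184 184 184 184]
 [184 183 184 184 183 184 184 184 184]
 [183 183 183 183 171 176 184 183 184]
 [184 184 183 100  62  64 165 183 184]
 [183 184 172  59  66  58  89 171 182]
 [183 183 180  67  59  58  72  89 107]
 [183 183 182 171 129 149 177 152 110]
 [183 183 183 183 183 183 183 183 183]
 [183 183 183 183 183 183 183 183 184]]
```

```bash
python3 -c "
from station import ctrl
print(ctrl.hand_in())"
```

```text
the job is handed in; nothing more can be done
None
```

I handed the job in at 22.45 s on the robot's clock, with the lid clamp down, the service key fully home, and the key gripped at 60 N against its clockwise stop. The hand-in returned no verdict, and I made no final check of the spanner's or the jar's position.

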